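# Index the swivel bending jig to its next hole

## Task

Bring the swivel bending jig round to its next stop: draw the red-knobbed spring pin up out of its hole, swing the green turret anticlockwise (seen from above) by one hole, and let the pin drop fully home into that hole so that the turret is locked there. Treat the pin gently, never shove the turret hard against a pin that is in a hole nor press the pin hard onto the plate, leave the other things on the bench alone, and let go of the knob at the end.

Things in the scene. Friction and masses are not known exactly. Their poses are not given: they have to be found in the camera images.
- index_plate: Fixed index plate of the bending jig: a flat metal arc strip (aluminium, then brass), 93 to 137 mm from the jig's upright turning axis, top face 40 mm above the bench, on a grey round base of 300 mm diameter with bolt lugs out to 190 mm. Origin: on the turning axis at bench height; z up; x points to the first hole, where the pin starts
- first_hole (a point): Mouth of the first hole, in the plate's top face. All holes are black, 12 mm wide, 115 mm from the turning axis. The next hole is in the brass sector, clamped on by hand: 30 to 50 degrees anticlockwise of the first, different each time, to be seen or felt for. A third hole, 38 degrees beyond the next one, must not be used
- turret (a joint): Angle of the green turret about the jig's upright axis, rad: 0 with the pin in the first hole, growing anticlockwise seen from above; stops at -0.3 and 1.6. It turns with a friction of about 0.45 Nm (about 4 N at the knob)
- turret_top (a point): On the turning axis, on the top face of the turret's 160 mm disc, 58 mm above the bench. The disc carries pegs up to 94 mm high within 60 mm of the axis and a bar reaching 145 mm opposite the knob; a 36 mm wide arm with the same top face reaches 138 mm from the axis and carries the pin
- plunger (a joint): Height of the spring pin, m: 0 fully home in a hole, about 0.012 with its tip resting on the plate's face, 0.022 fully drawn. Spring and weight push it down with about 8 N when home and 11 N when drawn. It does not stay up by itself: let go, or loosely caged between slightly opened fingers, it slides on the plate and drops into a hole by itself
- knob_grip (a point): Middle of the red knob's grip, on the pin's upright axis, 115 mm from the turning axis; rises with the pin, goes round with the turret. Round grip of 24 mm diameter from 16 mm below to 12 mm above this point, then a 34 mm cap 7 mm thick. With the pin home: 91 mm above the bench, 33 mm above the turret's arm; a 20 mm bush under the knob ends 23 mm below this point
- index_pin: Steel pin fixed under the knob, 10 mm diameter, nose chamfered to 8 mm. Origin: on the pin's upright axis, at bench height when home; the tip is 28 mm above the origin, so it reaches 12 mm into a hole. It drops in by itself when slid slowly to within about 1 to 2 mm of a hole's centre. More than 35 N between pin and plate mistreats it; sliding it along the plate under its spring takes about 6 N at the knob
- hammer: Bystander: hammer with wooden handle, about 270 mm long, lying beside the jig; leave alone
- flat_bar: Bystander: dark flat bar 190 x 25 x 8 mm lying beside the jig; leave alone
- horseshoe: Bystander: dark iron horseshoe about 120 mm across, lying beside the jig; leave alone
- wire_brush: Bystander: brush 220 mm long with wooden handle; leave alone
- spanner: Bystander: steel spanner 200 mm long; leave alone
- rivet_tin: Bystander: tin 72 mm across, 90 mm high; leave alone
- brass_drift: Bystander: brass rod 130 mm long, 20 mm thick, lying; leave alone

How it is judged:
On the way, in this order (a step that is already met when the one before it is completed fails the run):
1. the pin is drawn up out of the first hole (value of joint plunger above 0.0105 m), for 0.1 s.
2. the turret is swung anticlockwise with the pin out of the hole (value of joint turret above 0.25 rad and value of joint plunger above 0.008 m), for 0.1 s.
At the end, for the whole second after the job is handed in: the pin is fully home (within 2 mm) in the next hole, which holds the turret 30 to 50 degrees anticlockwise from its first position, the turret is at rest and nothing is held (value of joint plunger below 0.002 m and value of joint turret between 0.52 and 0.88 rad and velocity of joint turret between -0.03 and 0.03 rad/s); the robot touches nothing.
It fails at once if the pin is loaded against the plate with more than 35 N (contact force between index_pin and index_plate above 35 N).
It fails at once if a bystander is moved by more than 15 mm (distance of any of hammer, flat_bar, horseshoe, wire_brush, spanner, rivet_tin, brass_drift from where it was at the start of the episode above 0.015 m).
It also fails if it takes over 54 s, if anything falls off the work surface, if the arm or the gripper's body presses on something with over 40 N, if the wrist force passes 120 N, or if a joint passes its speed limit or range.

## Robot

A 7-joint arm with a two-finger parallel gripper is mounted at the origin on the work surface. World frame = base frame: x ahead of the robot, y to its left, z up, the work surface at z = 0. Lengths are in m, angles in rad, forces in N, time in s.
With the tool pointing down it reaches from about 0.425 to 0.925 m from the base axis. Payload 6.8 kg.
Tool frame: the origin (TCP) lies on the centre line of the jaws, within the pads' length; the fingertips stand bot.tip_reach ahead of it and the grasp point (between the pads) lies 3 mm ahead of it (bot.tip_reach is the distance from the TCP to the fingertips, in m); z points along the fingers, y is the line along which they close (so a half turn about z gives the same grasp; the last joint's range is limited). The gripper opens to 85 mm and grips with 20 to 120 N. Pads are 22 mm wide; open, the fingers measure 114 mm over their backs; the gripper's body (76 mm by 85 mm) begins 54 mm behind the grasp point. The pads swing forward as they close: fully open they stand 13 mm farther back than shut.
Start: joints at [-1.331, 0.477, 0.022, 1.555, -0.011, 1.109, -0.083], TCP at [0.23, 0.635, 0.253] pointing down, gripper open.
Joint ranges: [-2.96, 2.96], [-0.34, 2.1], [-1.41, 1.46], [0.24, 2.44], [-1.37, 4.51], [0.17, 1.92], [-2.96, 2.96]. Speed limits (rad/s): [2.39, 2.39, 3.14, 3.14, 3.14, 3.14, 3.14].

## Interface

Orientations are given as a unit quaternion [w, x, y, z].
In Python, from station import bot gives the robot as it stands.
- The arm moves only by the tool jog_arm, never from a script. Its argument "deltas" is a list of rows, each a list of 7 numbers: the shift along the world's x, y, z in m, then the turn, a rotation vector about the world's x, y, z in rad, then the opening, from 0 (shut) to 1 (fully open). In form: [[x, y, z, rx, ry, rz, grip], ...]. A call has 1 to 10 rows; each row shifts and turns the commanded pose from where the row before left it; what a row does not reach is not made up. A row lasts 1/10 s, in which the tool goes at most 50 mm and 8.59 degrees, less where a joint would pass 70% of its speed; a pose out of reach is approached as far as the arm can. A call with a gripper value outside its range is refused whole. The fingers move at their own pace and stop on an object; "newtons" is the grip in N (left out, the last holds). Time passes only in rows, so rows that do not move let the fingers close. It gives the time, the measured TCP pose, the force, the opening and the grip force at its end, in the units of the state.
- bot.get_obs(): the state, without advancing time (a new reading comes with each control period).
- bot.read_camera(name): name is "side" or "top" or "wrist"; returns a dict with "img" (384x512x3 uint8, red, green, blue), "K" (3x3 intrinsics, pixels), "eye" and "attitude" of the camera in the world. Camera axes: x right, y down, z forward; pixel columns grow to the right and rows downward; lengths in m; the calibration is good to about 2 mm. The wrist camera is an equidistant fisheye: a pixel r from the principal point sees the ray r / f radians off the axis. A picture is of the moment at which its call begins. There is no depth.
- bot.hand_in(): hands the job in; it is judged then, once.
The state is a dict: "t": time; "q": joint angles; "joint_vel": joint speeds; "joint_torque": joint torques, N m; "eef_pos": TCP position; "tool_rot": TCP orientation; "contact_force": force on the tool from outside, world axes, zero at the start; "torque": the same for the moment, N m; "gripper_width": opening from 0.0 (shut) to 1.0 (fully open); "grasp_force": force on a finger pad.
Only numpy, scipy, OpenCV 4.12 (cv2) and the standard library are available. Lean on these libraries where they do the work, as an engineer would, in place of code of your own. Each camera call takes 0.05 s, during which the arm holds its last target. There are 200 camera calls.

## Working session

There is one attempt and no reset: what is moved stays moved. The work goes in short steps, Python scripts to look and compute and a tool call to move; the robot and the scene stay as the last step left them, time stands still between calls to the robot, and variables do not carry over. Pictures are saved under pics/ and viewed, at most 10 in all, crops included, and the job is handed in when it is done.

Besides the shell and the picture viewer there is one more tool, called after "Emit:" as a command line: name --pt "numbers of a row" for each row, then --argument value for the rest. jog_arm: Moves the arm, as the interface text tells. Its arguments: {"type":"object","properties":{"deltas":{"type":"array"},"newtons":{"type":"number"}},"required":["deltas"]}

```bash
mkdir -p pics; ls; python3 - <<'E'
from station import bot
import cv2,numpy as np
o=bot.get_obs();print(o['eef_pos'],o['tool_rot'],o['gripper_width'],o['t'],bot.tip_reach)
for n in('top','side'):
    c=bot.read_camera(n);cv2.imwrite(f'pics/{n}0.png',c['img'][:,:,::-1]);print(n,c['K'],c['eye'],c['attitude'])
    np.savez(f'{n}0.npz',**{k:np.array(v) for k,v in c.items()})
E
```

```text
pics
[0.22990948 0.63408796 0.25234187] [-8.80100737e-05  1.73008640e-01  9.84919916e-01 -8.73154540e-04] 0.9969412323505962 0.0 0.022
top [[347.3879593    0.         257.70440174]
 [  0.         347.3879593  189.19978581]
 [  0.           0.           1.        ]] [0.46720618 0.01666279 1.19974874] [-0.02796872  0.70956274 -0.7032486   0.03434944]
side [[368.8728801    0.         251.61700227]
 [  0.         368.8728801  191.09266676]
 [  0.           0.           1.        ]] [ 0.06839407 -0.89441823  0.67145552] [-0.48863882  0.83927973 -0.20347041  0.12426352]
```

View pics/top0.png

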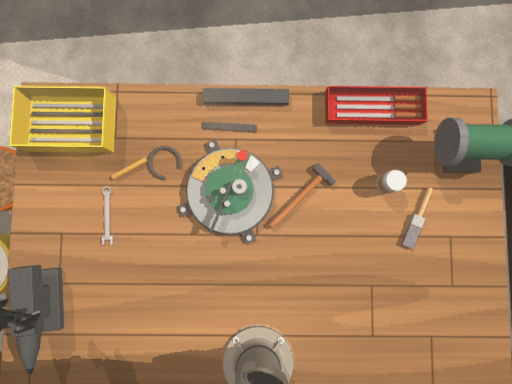

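View pics/side0.png

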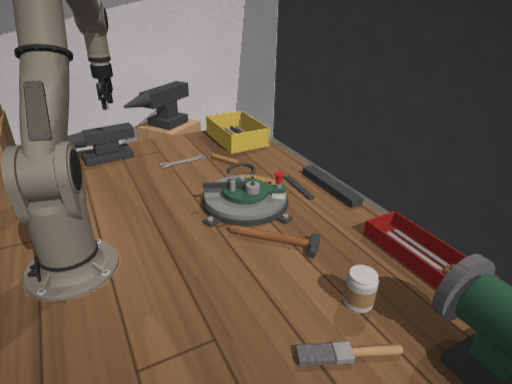

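The top view shows the jig at about (230,191), the red knob at (242,156), and the brass sector to its left with two dark holes near (222,157) and (203,168). In the side view the knob is at about (279,178).

```bash
cat > h.py <<'E'
import numpy as np,cv2
from scipy.spatial.transform import Rotation as R
def ray(c,u,v):
    K=c['K'];d=np.array([(u-K[0,2])/K[0,0],(v-K[1,2])/K[1,1],1.])
    q=c['attitude'];return R.from_quat([q[1],q[2],q[3],q[0]]).apply(d)
def onz(c,u,v,z):
    d=ray(c,u,v);e=c['eye'];return e+d*(z-e[2])/d[2]
def tri(c1,p1,c2,p2):
    a,b=ray(c1,*p1),ray(c2,*p2);s=np.linalg.lstsq(np.stack([a,-b],1),c2['eye']-c1['eye'],rcond=None)[0]
    x,y=c1['eye']+a*s[0],c2['eye']+b*s[1];return (x+y)/2,np.linalg.norm(x-y)
def red(img,win):
    h=cv2.cvtColor(img,cv2.COLOR_RGB2HSV);m=(((h[...,0]<6)|(h[...,0]>172))&(h[...,1]>170)&(h[...,2]>90)).astype(np.uint8)
    w=np.zeros_like(m);x0,y0,x1,y1=win;w[y0:y1,x0:x1]=1;m*=w;ys,xs=np.nonzero(m);return xs.mean(),ys.mean(),len(xs),(xs.min(),xs.max(),ys.min(),ys.max())
E
python3 - <<'E'
from h import *
t=dict(np.load('top0.npz'));s=dict(np.load('side0.npz'))
a=red(t['img'],(225,140,260,175));b=red(s['img'],(265,165,295,195));print(a,b)
print(tri(t,a[:2],s,b[:2]))
print('knob on z=.11',onz(t,*a[:2],.108))
cv2.imwrite('pics/topc.png',cv2.resize(t['img'][130:250,170:310,::-1],None,fx=5,fy=5,interpolation=cv2.INTER_CUBIC))
E
```

```text
(np.float64(242.12307692307692), np.float64(155.0), 65, (np.int64(238), np.int64(246), np.int64(151), np.int64(159))) (np.float64(278.83561643835617), np.float64(176.4794520547945), 73, (np.int64(275), np.int64(283), np.int64(172), np.int64(182)))
(array([0.67605914, 0.05770568, 0.09448234]), np.float64(0.002237941000679047))
knob on z=.11 [0.67251148 0.05771558 0.108     ]
```

View pics/topc.png

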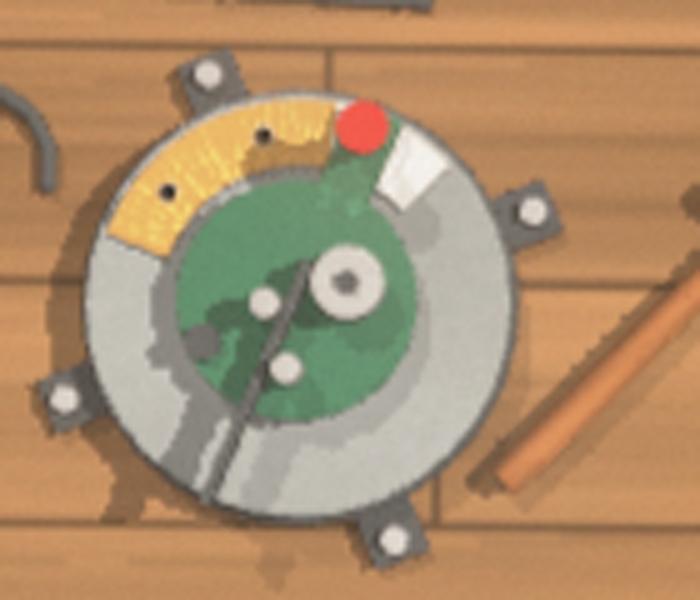

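Enlarged crop: next hole at (263,136), third hole at (168,192), knob at (362,127), green disc centre near (297,302).

```bash
python3 - <<'E'
from h import *
t=dict(np.load('top0.npz'))
g=t['img'][130:250,170:310].copy()
f=lambda x,y:((x+.5)/5-.5+170,(y+.5)/5-.5+130)
P=lambda x,y,z:onz(t,*f(x,y),z)[:2]
# refine dark holes
gray=cv2.cvtColor(t['img'],cv2.COLOR_RGB2GRAY).astype(float)
def hole(x,y):
    u,v=map(round,f(x,y));w=np.clip(130-gray[v-2:v+3,u-2:u+3],0,None);Y,X=np.mgrid[v-2:v+3,u-2:u+3];return onz(t,(w*X).sum()/w.sum(),(w*Y).sum()/w.sum(),.040)[:2]
h2,h3=hole(263,136),hole(168,192);k=P(362,127,.110)
d=h3-h2;L=np.hypot(*d);print('holes',h2,h3,'sep',L,'expect',2*.115*np.sin(np.radians(19)))
m=(h2+h3)/2;n=np.array([-d[1],d[0]])/L;c=m+n*.115*np.cos(np.radians(19))
hv=cv2.cvtColor(t['img'],cv2.COLOR_RGB2HSV)
print('centre from holes',c,'other',m-n*.1087,'disc',P(296.5,301.5,.058),'base',P(300,306,.03))
for C in (c,P(296.5,301.5,.058)):
  for nm,p in(('k',k),('h2',h2),('h3',h3)):
    r=p-C;print(nm,p,np.hypot(*r),np.degrees(np.arctan2(r[1],r[0])))
print('flatbar',P(330,0,.008))
E
```

```text
holes [0.67849858 0.12703741] [0.63979524 0.19041813] sep 0.0742634786344554 expect 0.07488067552514605
centre from holes [0.56634652 0.10205935] other [0.75191773 0.21537814] disc [0.56496688 0.10171322] base [0.56433649 0.10138898]
k [0.67213136 0.05803105] 0.11458151200038089 -22.59738092908773
h2 [0.67849858 0.12703741] 0.11489990066552282 12.555765334466162
h3 [0.63979524 0.19041813] 0.11489990066552282 50.264762485466775
k [0.67213136 0.05803105] 0.11572535358233405 -22.176693832453775
h2 [0.67849858 0.12703741] 0.11632180115102149 12.57445047788606
h3 [0.63979524 0.19041813] 0.11605104091161667 49.850192739529284
flatbar [0.7809756  0.08538503]
```

Emit:
jog_arm --pt "0.024 -0.032 0 0 0 -0.004 0.75" --pt "0.024 -0.032 0 0 0 -0.004 0.75" --pt "0.024 -0.032 0 0 0 -0.004 0.75" --pt "0.024 -0.032 0 0 0 -0.004 0.75" --pt "0.024 -0.032 0 0 0 -0.004 0.75" --pt "0.024 -0.032 0 0 0 -0.004 0.75" --pt "0.024 -0.032 0 0 0 -0.004 0.75" --pt "0.024 -0.032 0 0 0 -0.004 0.75" --pt "0.024 -0.032 0 0 0 -0.004 0.75" --pt "0.024 -0.032 0 0 0 -0.004 0.75" --newtons 30

```text
t: 1.1
eef_pos: [0.4706, 0.313, 0.253]
tool_rot: [-0.0, 0.193, 0.981, -0.0]
contact_force: [0.4, -0.5, -0.1]
gripper_width: 0.75
grasp_force: 0.0
```

Emit:
jog_arm --pt "0.024 -0.032 0 0 0 0 0.75" --pt "0.024 -0.032 0 0 0 0 0.75" --pt "0.024 -0.032 0 0 0 0 0.75" --pt "0.024 -0.032 0 0 0 0 0.75" --pt "0.024 -0.032 0 0 0 0 0.75" --pt "0.024 -0.032 0 0 0 0 0.75" --pt "0.024 -0.032 0 0 0 0 0.75" --pt "0.024 -0.032 0 0 0 0 0.75" --pt "0 0 0 0 0 0 0.75" --pt "0 0 0 0 0 0 0.75"

```text
t: 2.1
eef_pos: [0.662, 0.0573, 0.2526]
tool_rot: [-0.001, 0.194, 0.981, -0.0]
contact_force: [0.1, 0.4, -0.7]
gripper_width: 0.751
grasp_force: 0.0
```

```bash
cat >> h.py <<'E'
def wonz(c,u,v,z):
    K=c['K'];a=np.array([u-K[0,2],v-K[1,2]]);r=np.hypot(*a);th=r/K[0,0];d=np.r_[np.sin(th)*a/max(r,1e-9),np.cos(th)]
    q=c['attitude'];d=R.from_quat([q[1],q[2],q[3],q[0]]).apply(d);return c['eye']+d*(z-c['eye'][2])/d[2]
E
python3 - <<'E'
from h import *
from station import bot
c=bot.read_camera('wrist');cv2.imwrite('pics/w1.png',c['img'][:,:,::-1]);np.savez('w1.npz',**{k:np.array(v) for k,v in c.items()})
print(c['K'],c['eye'],c['attitude'])
a=red(c['img'],(0,0,512,384));print(a,wonz(c,*a[:2],.110))
E
```

```text
[[297.31863964   0.         252.55416388]
 [  0.         297.31863964 190.3505473 ]
 [  0.           0.           1.        ]] [0.59197777 0.08457712 0.37316483] [0.12562434 0.82148568 0.5499749  0.08311083]
(np.float64(166.2098712446352), np.float64(288.7463519313305), 2330, (np.int64(17), np.int64(274), np.int64(177), np.int64(375))) [ 0.73736748 -0.08008138  0.11      ]
```

View pics/w1.png

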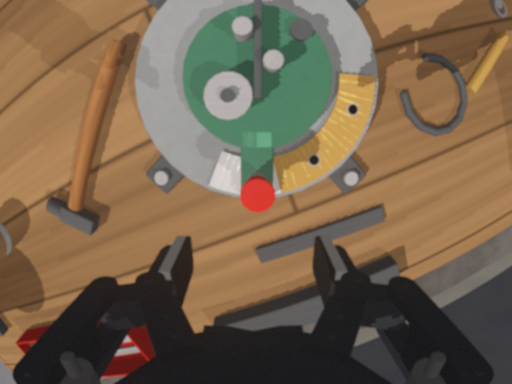

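Wrist view: the knob is at (257,195), lined up between the fingers. The next hole is at (314,160) and the third at (353,109).

```bash
python3 - <<'E'
from h import *
c=dict(np.load('w1.npz'))
a=red(c['img'],(235,175,282,214));k=wonz(c,*a[:2],.108)[:2];print(a,k)
g=cv2.cvtColor(c['img'],cv2.COLOR_RGB2GRAY).astype(float)
H=[]
for u,v in((314,160),(353,109)):
    w=np.clip(90-g[v-6:v+7,u-6:u+7],0,None);Y,X=np.mgrid[v-6:v+7,u-6:u+7];p=wonz(c,(w*X).sum()/w.sum(),(w*Y).sum()/w.sum(),.040)[:2];H.append(p);print(p)
h2,h3=H;d=h3-h2;L=np.hypot(*d);n=np.array([-d[1],d[0]])/L;C=(h2+h3)/2+n*.115*np.cos(np.radians(19));print(L,C)
for p in(k,h2,h3):
    r=p-C;print(np.hypot(*r),np.degrees(np.arctan2(r[1],r[0])))
E
```

```text
(np.float64(257.22052401746726), np.float64(194.51965065502182), 916, (np.int64(241), np.int64(274), np.int64(177), np.int64(211))) [0.67374561 0.05512616]
[0.68008716 0.12383819]
[0.64106244 0.187765  ]
0.07489704223868719 [0.56776661 0.09914596]
0.11475753814615292 -22.556213718475714
0.11500266450065565 12.3985144467592
0.11500266450065566 50.40622430293784
```

Emit:
jog_arm --pt "0.003 0 -0.02 0 0 0 0.75" --pt "0.003 0 -0.02 0 0 0 0.75" --pt "0.003 0 -0.02 0 0 0 0.75" --pt "0.002 -0.001 -0.02 0 0 0 0.75" --pt "0 0 -0.02 0 0 0 0.75" --pt "0 0 0 0 0 0 0.75" --pt "0 0 0 0 0 0 0.75" --newtons 20

```text
t: 2.85
eef_pos: [0.6726, 0.0591, 0.1535]
tool_rot: [-0.0, 0.192, 0.981, 0.0]
contact_force: [0.4, -0.3, 0.2]
gripper_width: 0.753
grasp_force: 0.0
```

```bash
python3 - <<'E'
from h import *
from station import bot
o=bot.get_obs();print(o['eef_pos'])
c=bot.read_camera('wrist');cv2.imwrite('pics/w2.png',c['img'][:,:,::-1]);np.savez('w2.npz',**{k:np.array(v) for k,v in c.items()})
print(c['eye']);a=red(c['img'],(200,150,320,300));print(a,wonz(c,*a[:2],.109))
E
```

```text
[0.67258546 0.05907067 0.15349524]
[0.60233657 0.08592365 0.27406095]
(np.float64(250.41404140414042), np.float64(228.9014401440144), 2222, (np.int64(224), np.int64(276), np.int64(199), np.int64(255))) [0.67228973 0.0559194  0.109     ]
```

View pics/w2.png

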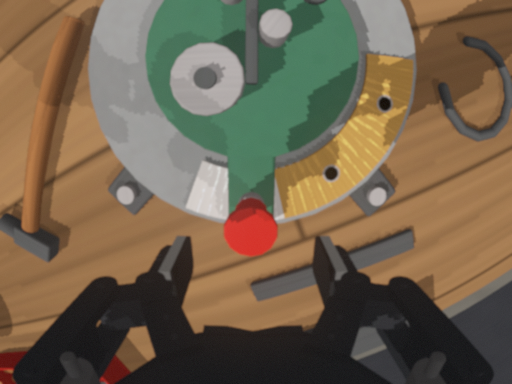

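Emit:
jog_arm --pt "-0.0005 -0.0015 -0.013 0 0 0 0.75" --pt "0 0 -0.013 0 0 0 0.75" --pt "0 0 -0.013 0 0 0 0.75" --pt "0 0 -0.013 0 0 0 0.75" --pt "0 0 -0.012 0 0 0 0.75" --pt "0 0 0 0 0 0 0.75" --pt "0 0 0 0 0 0 0.75"

```text
t: 3.6
eef_pos: [0.6725, 0.056, 0.0889]
tool_rot: [-0.0, 0.193, 0.981, -0.0]
contact_force: [0.1, 0.5, 0.7]
gripper_width: 0.754
grasp_force: 0.0
```

Emit:
jog_arm --pt "0 0 0 0 0 0 0.6" --pt "0 0 0 0 0 0 0.5" --pt "0 0 0 0 0 0 0.45" --pt "0 0 0 0 0 0 0.4" --pt "0 0 0 0 0 0 0.37" --pt "0 0 0 0 0 0 0.34" --pt "0 0 0 0 0 0 0.34"

```text
t: 4.3
eef_pos: [0.6732, 0.0568, 0.09]
tool_rot: [0.001, 0.192, 0.981, 0.001]
contact_force: [0.5, 3.2, 5.3]
gripper_width: 0.38
grasp_force: 19.4
```

Emit:
jog_arm --pt "0 0 0 0 0 0 0.5" --pt "0 0 0 0 0 0 0.6" --pt "0 0 -0.002 0 0 0 0.6" --pt "0.0003 0.0007 -0.002 0 0 0 0.6" --pt "0 0 -0.002 0 0 0 0.6" --pt "0 0 0 0 0 0 0.6"

```text
t: 4.9
eef_pos: [0.6725, 0.0568, 0.0827]
tool_rot: [-0.0, 0.193, 0.981, -0.0]
contact_force: [-0.3, 0.5, -0.8]
gripper_width: 0.595
grasp_force: 0.0
```

Emit:
jog_arm --pt "0 0 0 0 0 0 0.5" --pt "0 0 0 0 0 0 0.45" --pt "0 0 0 0 0 0 0.4" --pt "0 0 0 0 0 0 0.36" --pt "0 0 0 0 0 0 0.32" --pt "0 0 0 0 0 0 0.32"

```text
t: 5.5
eef_pos: [0.673, 0.057, 0.0835]
tool_rot: [0.0, 0.193, 0.981, 0.0]
contact_force: [0.1, 0.2, 1.4]
gripper_width: 0.348
grasp_force: 19.7
```

```bash
python3 - <<'E'
from h import *
from station import bot
c=bot.read_camera('wrist')['img'][150:384,120:390,::-1];s=bot.read_camera('side')['img'][140:218,235:325,::-1]
c=cv2.resize(c,(400,347));s=cv2.resize(s,(400,347),interpolation=cv2.INTER_CUBIC)
cv2.imwrite('pics/g1.png',np.hstack([c,s]))
E
```

```text
(no output)
```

View pics/g1.png

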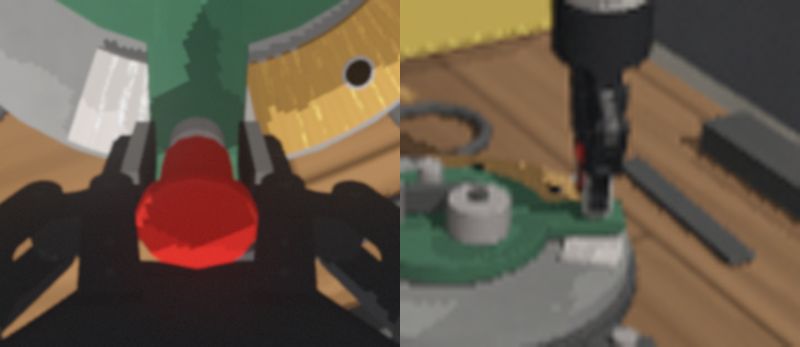

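The pads stand clear of the 24 mm grip: the finger roots, at crop (145,200) and (250,200), are catching the 34 mm cap. I'll take the cap itself mid-pad instead.

Emit:
jog_arm --pt "0 0 0 0 0 0 0.5" --pt "0 0 0.005 0 0 0 0.55" --pt "0 0 0.01 0 0 0 0.55" --pt "0 0 0.01 0 0 0 0.5" --pt "0 0 0 0 0 0 0.46" --pt "0 0 0 0 0 0 0.42" --pt "0 0 0 0 0 0 0.38" --pt "0 0 0 0 0 0 0.3" --pt "0 0 0 0 0 0 0.3" --newtons 40

```text
t: 6.5
eef_pos: [0.6731, 0.057, 0.1089]
tool_rot: [0.0, 0.193, 0.981, 0.0]
contact_force: [-1.8, 0.2, 6.6]
gripper_width: 0.373
grasp_force: 39.0
```

Emit:
jog_arm --pt "0 0 0.003 0 0 0 0.3" --pt "0 0 0.003 0 0 0 0.3" --pt "0 0 0.003 0 0 0 0.3" --pt "0 0 0.003 0 0 0 0.3" --pt "0 0 0.003 0 0 0 0.3" --pt "0 0 0.003 0 0 0 0.3" --pt "0 0 0 0 0 0 0.3" --pt "0 0 0 0 0 0 0.3"

```text
t: 7.3
eef_pos: [0.6729, 0.057, 0.1252]
tool_rot: [-0.0, 0.193, 0.981, -0.0]
contact_force: [5.7, 0.9, -10.6]
gripper_width: 0.372
grasp_force: 40.5
```

```bash
python3 - <<'E'
from h import *
from station import bot
o=bot.get_obs();print(o['eef_pos'],o['contact_force'],o['gripper_width'],o['grasp_force'])
t=dict(np.load('top0.npz'))
for n,w in(('top',(225,140,260,175)),('side',(260,150,300,195))):
    c=bot.read_camera(n);print(n,red(c['img'],w))
    s=c['img'][140:218,235:325,::-1]
cv2.imwrite('pics/g2.png',cv2.resize(s,(720,624)[:2],interpolation=cv2.INTER_CUBIC)[:600])
E
```

```text
[0.67289359 0.05697535 0.12515386] [  5.70678436   0.85102041 -10.5895385 ] 0.37194553302815664 40.540287494659424h.py:13: RuntimeWarning: Mean of empty slice.
  w=np.zeros_like(m);x0,y0,x1,y1=win;w[y0:y1,x0:x1]=1;m*=w;ys,xs=np.nonzero(m);return xs.mean(),ys.mean(),len(xs),(xs.min(),xs.max(),ys.min(),ys.max())
  ret = ret.dtype.type(ret / rcount)
Traceback (most recent call last):
  File "h.py", line 13, in red
    w=np.zeros_like(m);x0,y0,x1,y1=win;w[y0:y1,x0:x1]=1;m*=w;ys,xs=np.nonzero(m);return xs.mean(),ys.mean(),len(xs),(xs.min(),xs.max(),ys.min(),ys.max())
                                                                                                                     ~~~~~~^^
ValueError: zero-size array to reduction operation minimum which has no identity
```

Emit:
jog_arm --pt "0.0022 0.0056 0 0 0 0.0524 0.3" --pt "0.0019 0.0057 0 0 0 0.0524 0.3" --pt "0.0016 0.0058 0 0 0 0.0524 0.3" --pt "0.0013 0.0059 0 0 0 0.0524 0.3" --pt "0.001 0.0059 0 0 0 0.0524 0.3" --pt "0 0 0 0 0 0 0.3"

```text
t: 7.95
eef_pos: [0.6806, 0.0854, 0.1247]
tool_rot: [-0.0, 0.062, 0.998, -0.0]
contact_force: [5.4, -0.2, -10.2]
gripper_width: 0.376
grasp_force: 40.7
```

Emit:
jog_arm --pt "0.0006 0.006 0 0 0 0.0524 0.3" --pt "0.0003 0.006 0 0 0 0.0524 0.3" --pt "0 0.006 0 0 0 0.0524 0.3" --pt "-0.0003 0.006 0 0 0 0.0524 0.3" --pt "-0.0006 0.006 0 0 0 0.0524 0.3" --pt "-0.0004 0.0024 0 0 0 0.0209 0.3" --pt "0 0 0 0 0 0 0.3" --pt "0 0 0 0 0 0 0.3"

```text
t: 8.75
eef_pos: [0.6804, 0.1175, 0.1248]
tool_rot: [-0.0, -0.078, 0.997, -0.0]
contact_force: [6.4, 0.1, -10.4]
gripper_width: 0.376
grasp_force: 40.7
```

Emit:
jog_arm --pt "0 0 -0.0015 0 0 0 0.3" --pt "0 0 -0.0015 0 0 0 0.3" --pt "0 0 0 0 0 0 0.38" --pt "0 0 0 0 0 0 0.4" --pt "0 0 0 0 0 0 0.42" --pt "0 0 -0.005 0 0 0 0.42" --pt "0 0 -0.005 0 0 0 0.42" --pt "0 0 0 0 0 0 0.42" --newtons 20

```text
t: 9.55
eef_pos: [0.6797, 0.1181, 0.1123]
tool_rot: [-0.001, -0.079, 0.997, -0.0]
contact_force: [0.2, 0.6, 0.4]
gripper_width: 0.422
grasp_force: 0.0
```

Emit:
jog_arm --pt "-0.0002 0.001 0 0 0 0.0087 0.42" --pt "-0.0002 0.001 0 0 0 0.0087 0.42" --pt "-0.0002 0.001 0 0 0 0.0087 0.42" --pt "-0.0002 0.001 0 0 0 0.0087 0.42" --pt "-0.0002 0.001 0 0 0 0.0087 0.42" --pt "-0.0001 0.0005 0 0 0 0.0044 0.42" --pt "0 0 0 0 0 0 0.42"

```text
t: 10.25
eef_pos: [0.6792, 0.12, 0.1128]
tool_rot: [-0.001, -0.101, 0.995, -0.002]
contact_force: [0.2, -7.4, -3.4]
gripper_width: 0.422
grasp_force: 3.6
```

Emit:
jog_arm --pt "-0.0001 0.0006 0 0 0 0.0044 0.42" --pt "-0.0001 0.0006 0 0 0 0.0044 0.42" --pt "-0.0001 0.0006 0 0 0 0.0044 0.42" --pt "-0.0001 0.0006 0 0 0 0.0044 0.42"

```text
t: 10.65
eef_pos: [0.6789, 0.1223, 0.1128]
tool_rot: [-0.001, -0.11, 0.994, -0.002]
contact_force: [1.0, -7.9, -3.2]
gripper_width: 0.419
grasp_force: 3.7
```

Emit:
jog_arm --pt "-0.0001 0.0005 0 0 0 0.0044 0.42" --pt "-0.0001 0.0005 0 0 0 0.0044 0.42" --pt "-0.0001 0.0005 0 0 0 0.0044 0.42"

```text
t: 10.95
eef_pos: [0.6785, 0.1241, 0.1127]
tool_rot: [-0.001, -0.117, 0.993, -0.002]
contact_force: [1.4, -6.8, -3.6]
gripper_width: 0.418
grasp_force: 3.4
```

Emit:
jog_arm --pt "-0.0001 0.0005 0 0 0 0.0044 0.42" --pt "-0.0001 0.0005 0 0 0 0.0044 0.42"

```text
t: 11.15
eef_pos: [0.6783, 0.1262, 0.1128]
tool_rot: [-0.001, -0.121, 0.993, -0.001]
contact_force: [1.1, -4.0, -2.3]
gripper_width: 0.417
grasp_force: 2.1
```

Emit:
jog_arm --pt "0 0 0 0 0 0 0.42" --pt "0 0 0 0 0 0 0.42"

```text
t: 11.35
eef_pos: [0.6783, 0.1279, 0.1131]
tool_rot: [-0.0, -0.122, 0.993, -0.0]
contact_force: [0.5, -4.1, -3.0]
gripper_width: 0.42
grasp_force: 1.9
```

```bash
python3 - <<'E'
from h import *
from station import bot
c=bot.read_camera('wrist');w=c['img'][150:384,120:390,::-1]
S=bot.read_camera('side')['img'];s=S[140:218,235:325,::-1]
cv2.imwrite('pics/g2.png',np.hstack([cv2.resize(w,(400,347)),cv2.resize(s,(400,347),interpolation=cv2.INTER_CUBIC)]))
E
```

```text
(no output)
```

View pics/g2.png

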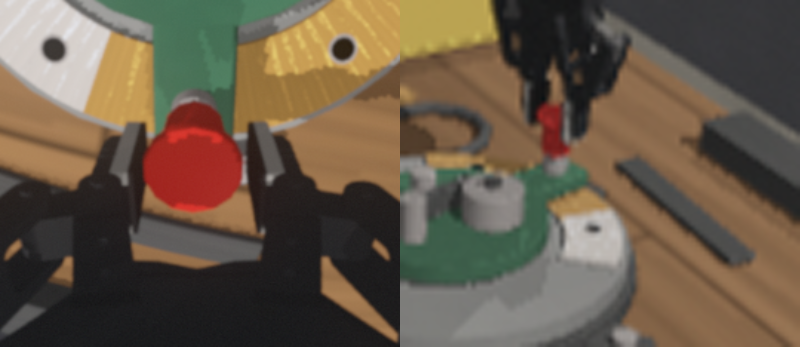

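```bash
python3 - <<'E'
from h import *
from station import bot
c=bot.read_camera('wrist');print(red(c['img'],(190,200,310,330)),c['eye'],bot.get_obs()['eef_pos'])
for n in('w2',):
    print(red(dict(np.load(n+'.npz'))['img'],(200,150,320,300)))
t=bot.read_camera('top');s=bot.read_camera('side')
b=red(s['img'],(255,150,310,195));print(b);s0=dict(np.load('side0.npz'))
# expected rows of the knob span in side view for plunger heights
q=s['attitude'];Rm=R.from_quat([q[1],q[2],q[3],q[0]]).as_matrix()
def proj(p):
    x=Rm.T@(p-s['eye']);return (s['K']@(x/x[2]))[:2].round(1)
for xy in([.673,.057],[.6795,.126]):
  for z in(.075,.110,.087,.122):print(xy,z,proj(np.r_[xy,z]))
E
```

```text
(np.float64(249.80971202710333), np.float64(257.9683794466403), 3542, (np.int64(216), np.int64(282), np.int64(219), np.int64(292))) [0.60471052 0.10795616 0.23375954] [0.67833785 0.12820745 0.11321378]
(np.float64(250.41404140414042), np.float64(228.9014401440144), 2222, (np.int64(224), np.int64(276), np.int64(199), np.int64(255)))
(np.float64(268.5625), np.float64(168.77083333333334), 48, (np.int64(266), np.int64(272), np.int64(164), np.int64(174)))
[0.673, 0.057] 0.075 [277.6 181.8]
[0.673, 0.057] 0.11 [278.1 172.7]
[0.673, 0.057] 0.087 [277.8 178.7]
[0.673, 0.057] 0.122 [278.2 169.6]
[0.6795, 0.126] 0.075 [269.2 173.4]
[0.6795, 0.126] 0.11 [269.6 164.6]
[0.6795, 0.126] 0.087 [269.3 170.4]
[0.6795, 0.126] 0.122 [269.7 161.5]
```

Emit:
jog_arm --pt "-0.0002 0.001 0 0 0 0 0.42" --pt "-0.0002 0.001 0 0 0 0 0.42" --pt "-0.0002 0.001 0 0 0 0 0.42" --pt "0 0 0 0 0 0 0.42" --pt "0 0 0 0 0 0 0.42"

```text
t: 12.1
eef_pos: [0.6783, 0.1286, 0.1132]
tool_rot: [0.0, -0.121, 0.993, -0.002]
contact_force: [1.8, -8.4, -3.0]
gripper_width: 0.417
grasp_force: 4.5
```

Emit:
jog_arm --pt "0.0003 -0.0015 0 0 0 0 0.42" --pt "0.0003 -0.0015 0 0 0 0 0.5" --pt "0.0003 -0.0015 0 0 0 0 0.65" --pt "0 0 0 0 0 0 0.75" --pt "0 0 0 0 0 0 0.75" --pt "0 0 0.02 0 0 0 0.75" --pt "0 0 0.03 0 0 0 0.75" --pt "0 0 0.04 0 0 0 0.75" --pt "0 0 0.04 0 0 0 0.75" --pt "0 0 0 0 0 0 0.75"

```text
t: 13.1
eef_pos: [0.6821, 0.1282, 0.2506]
tool_rot: [0.006, -0.122, 0.992, 0.001]
contact_force: [0.2, -0.1, -0.1]
gripper_width: 0.754
grasp_force: 0.0
```

```bash
python3 - <<'E'
from h import *
from station import bot
s=bot.read_camera('side');c=bot.read_camera('wrist')
b=red(s['img'],(255,150,310,195));print(b)
h=cv2.cvtColor(c['img'],cv2.COLOR_RGB2HSV);a=red(c['img'],(200,150,320,260));print(a,c['eye'])
C=np.array([.5677,.0991])
for z in(.108,.120):
    p=wonz(c,*a[:2],z)[:2];r=p-C;print(z,p,np.hypot(*r),np.degrees(np.arctan2(r[1],r[0]))+22.5)
print(bot.get_obs()['contact_force'])
w=c['img'][60:300,100:420,::-1]
cv2.imwrite('pics/f.png',np.hstack([cv2.resize(w,(400,300)),cv2.resize(s['img'][140:218,235:325,::-1],(400,347),interpolation=cv2.INTER_CUBIC)[:300]]))
E
```

```text
(np.float64(269.72857142857146), np.float64(168.31428571428572), 70, (np.int64(266), np.int64(274), np.int64(164), np.int64(174)))
(np.float64(252.22177419354838), np.float64(182.24697580645162), 992, (np.int64(235), np.int64(270), np.int64(164), np.int64(200))) [0.60615153 0.10726599 0.36729759]
0.108 [0.67935753 0.12520827] 0.11466928872966785 35.66071000556307
0.12 [0.67596964 0.12437792] 0.11118132953812292 35.64155308281626
[-0.67022006 -0.20650588 -0.32422579]
```

View pics/f.png

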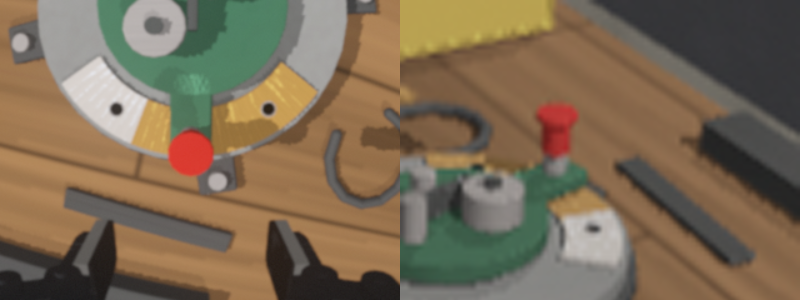

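The knob stands low at (556,130) in the side crop. Its measured radius (114.7 mm) and image rows (164 to 174) both match the pin being home, with the turret at about 35° and the gripper clear.

```bash
python3 -c "
from station import bot
print(bot.hand_in())"
```

```text
the job is handed in; nothing more can be done
None
```

I drew the pin, swung the turret about 35° anticlockwise to the next hole and let go of the knob; the last camera check and a light push both indicate the pin is home and the turret locked. The job is handed in, but no verdict came back.

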